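Back a ratchet winch off to its stop

TASK

The drying-rack winch needs its bare drum run back to the stop: lift the pawl off the ratchet wheel and throw it right over so that it stays clear by itself, then wind the crank backward until its tail sits snug on the stop's rubber buffer, pressing lightly for a moment and never forcing it. Then swing the pawl back down onto the wheel, with the tail still at the buffer, and let go. Do not strain the wheel against the engaged pawl, and leave the bottle, bin and wrench where they are.

Things in the scene. Friction and masses are not known exactly. Their poses are not given: they have to be found in the camera images.
- winch: Galvanised hand winch bolted to the table. Origin: underside of its base plate below the middle of the axle, z up; axle along its y at z 95 mm. Base plate x -120..100, y -90..110, 8 mm thick. Side plates at y -40 and 40, 115 mm high, x -45..45; a cheek at y -40, x 43..67, 170 mm high carries the pawl. Ratchet wheel and pawl on its -y side, crank on its +y side.
- drum (a joint): Turn of drum, ratchet wheel and crank (one piece), rad. Grows as wound BACKWARD: a right-handed turn about winch +y, handle over the top towards winch +x. Seen from the axle the handle's elevation above winch +x is 2.7 - drum. Friction (0.25 N m, 2 to 3 N at the handle) holds it where left. With the pawl down it goes back at most one tooth (0.45 rad), then jams.
- crank_handle (a point): Middle of the crank's grey plastic handle: a free-turning sleeve 25 mm in diameter, along winch y from 76 to 160 mm, 100 mm from the axle (this point at y 118). Pinch it from above, fingers closing along winch x, and carry it round the axle in small steps with a force stop. The flat crank arm is at y 61..69.
- ratchet: Steel ratchet wheel of 14 saw teeth, 100 mm over the tips, 10 mm thick, at winch y -62 mm; it turns with the drum. Origin on the axle at y 0.
- pawl (a joint): Angle of the pawl about its pivot, rad (right-handed about winch +y). 0 to 0.25: lying on the wheel, depending on the tooth below; above 0.3: clear of the teeth. Its weight drops it back onto the wheel below about 1.05 and carries it over above that, to rest on its back stop at 1.75.
- pawl_pivot (a point): Pivot of the pawl, axis along winch y, at winch (55, -62, 158) mm.
- pawl_knob (a point): Centre of the pawl's grey plastic thumb knob: a roller 20 mm in diameter, 18 mm wide along winch y, 55 mm from the pivot. Seen from the pivot its elevation above winch +x is 2.094 - pawl. Pinch it from above, fingers closing along winch y, and carry it round the pivot; it takes only 1 to 3 N.
- pawl_tip: Steel tip of the pawl that drops into the teeth, 8 x 10 x 20 mm, 51 mm from the pivot; origin at the pivot. Tip and wheel may bear on each other with at most 40 N (about 20 N at the handle): do not push the crank backward against the pawl.
- tail: Short round steel tail of the crank, on the far side of the axle from the handle, 16 mm thick, at winch y 65 mm. Origin on the axle.
- tail_tip (a point): Centre of the tail's round end (radius 8 mm), 70 mm from the axle, straight across from the handle. Wound backward it passes under the axle and on towards winch -x until it meets the buffer.
- stop: Steel block 24 x 34 x 60 mm at winch y 65, x -92..-60. Origin: centre of its underside, axes as winch. A rubber pad 8 mm thick stands off its +x face on a screw, not measured: on contact the tail's end centre is 29 to 53 mm from the origin along x. It yields 1 mm per 7 N. Press it with 4 to 20 N for 0.3 s, never more; at the handle that is 0.7 sin(2.7 - drum) times as much, plus friction.
- detergent: White detergent bottle, 72 mm in diameter, 190 mm high, loose. Origin: centre of its underside.
- bin: Grey open plastic bin 150 x 110 x 60 mm, loose. Origin: centre of its underside.
- wrench: Steel wrench 180 mm long, lying loose. Origin: its underside.

How it is judged:
By the outcome, as a careful person would: the job done as asked, in the order asked, and still so for the second after the job is handed in, with the robot touching nothing.
It also fails if it takes over 72 s, if anything falls off the work surface, if the arm or the gripper's body presses on something with over 40 N, if the wrist force passes 120 N, or if a joint passes its speed limit or range.

ROBOT

A 6-joint arm with a two-finger parallel gripper is mounted at the origin on the work surface. World frame = base frame: x ahead of the robot, y to its left, z up, the work surface at z = 0. Lengths are in mm, angles in rad, forces in N, time in s.
With the tool pointing down it reaches from about 275 to 750 mm from the base axis. Payload 10.2 kg.
Tool frame: the origin (TCP) lies at the very end of the fingers, on their centre line; the grasp point (between the pads) lies 19 mm behind it; z points along the fingers, y is the line along which they close (so a half turn about z gives the same grasp; the last joint's range is limited). The gripper opens to 85 mm and grips with 20 to 120 N. Pads are 22 mm wide; open, the fingers measure 114 mm over their backs; the gripper's body (76 mm by 85 mm) begins 54 mm behind the grasp point. The pads swing forward as they close: fully open they stand 13 mm farther back than shut.
Start: joints at [0.907, 0.313, 1.498, -0, 1.331, -0.223], TCP at [224.011, 474.816, 231.294] pointing down, gripper open.
Joint ranges: [-2.94, 2.94], [-0.97, 2.17], [0.19, 2.56], [-1.23, 4.37], [0.02, 3.11], [-2.88, 2.88]. Speed limits (rad/s): [2.39, 2.39, 3.01, 3.14, 3.14, 3.14].

INTERFACE

Orientations are given as a unit quaternion [w, x, y, z].
In Python, from rig import * gives the robot as it stands. The module is installed in compiled form; this text tells all that it offers.
- The arm moves only by the shell command python3 -m crank 'ROWS' [FORCE]. ROWS is JSON, a list that holds one entry, the list of rows, each a list of 7 numbers: the shift along the tool's x, y, z in units of 25 mm (1.0 is 25 mm), then the turn, a rotation vector about the tool's x, y, z in units of 8 degrees (1.0 is 8 degrees), then the finger opening in mm, from 0 to 85.4. A call has exactly 8 rows; each row shifts and turns the commanded pose from where the row before left it, along the tool's axes as they then stand; what a row does not reach is not made up. A row lasts 1/10 s, in which the tool goes at most 50 mm and 8.59 degrees, less where a joint would pass 70% of its speed; a pose out of reach is approached as far as the arm can. A call is refused whole if a number of a shift passes 1 or a number of a turn 1, either way. A call with a gripper value outside its range is refused whole. The fingers move at their own pace and stop on an object; FORCE is the grip in N (left out, the last holds). Time passes only in rows, so rows that do not move let the fingers close, or fill a call up. It gives the time, the measured TCP pose, the force, the opening and the grip force at its end, in the units of the state.
- sense(): the state, without advancing time (a new reading comes with each control period).
- capture(name): name is "side" or "top" or "wrist"; returns the picture (420x560x3 uint8, blue, green, red); there is no depth.
- camera_model(name): a dict with "fx", "fy", "cx", "cy" (pixels), "world_from_camera" (4x4, takes a point from camera to world coordinates); the wrist camera has in their place "T_tool_cam" (4x4, takes a point from camera to tool coordinates, whose origin is the TCP and whose axes are the flange's). Camera axes: x right, y up, looking along -z (the intrinsics and any distortion apply to the point x, -y, -z); pixel columns grow to the right and rows downward; lengths in mm; the calibration is good to about 2 mm. A picture is of the moment at which its call begins: read the wrist's pose just before it. camera_model takes no time and is no camera call.
- finish_job(): hands the job in; it is judged then, once.
The state is a dict: "time_s": time; "joints": joint angles; "dq": joint speeds; "tau": joint torques, N m; "eef_pos": TCP position; "ee_rot": TCP orientation; "force": force on the tool from outside, world axes, zero at the start; "wrist_torque": the same for the moment, N m; "grip_width": opening from 0.0 (shut) to 1.0 (fully open); "grip_force": force on a finger pad.
Only numpy, scipy, OpenCV 4.12 (cv2) and the standard library are available. Lean on these libraries where they do the work, as an engineer would, in place of code of your own. Each camera call takes 0.05 s, during which the arm holds its last target. There are 200 camera calls.

## Working session

There is one attempt and no reset: what is moved stays moved. The work goes in short steps, Python scripts to look and compute and a shell command to move; the robot and the scene stay as the last step left them, time stands still between calls to the robot, and variables do not carry over. Pictures are saved under pics/ and viewed, at most 13 in all, crops included, and the job is handed in when it is done.

```bash
mkdir -p pics; python3 - <<'E'
from rig import *
import cv2,numpy as np
np.set_printoptions(precision=4,suppress=True)
s=sense();print(s)
for n in("side","top","wrist"):
    im=capture(n);cv2.imwrite(f"pics/{n}0.png",im);print(n,camera_model(n))
a=cv2.imread("pics/side0.png");b=cv2.imread("pics/top0.png")
E
```

```text
{'time_s': 0.0, 'joints': array([ 0.9066,  0.3135,  1.4985, -0.    ,  1.331 , -0.2234]), 'dq': array([-0.0011,  0.0011, -0.0004, -0.0002, -0.0009, -0.0002]), 'tau': array([  0.0005, -41.2267, -25.9746,  -0.0002,   0.0041,  -0.    ]), 'eef_pos': array([223.84  , 474.596 , 230.7204]), 'ee_rot': array([-0.0003,  0.2186,  0.9758, -0.0006]), 'force': array([0.171 , 0.449 , 0.4486]), 'wrist_torque': array([-0.0041,  0.0151,  0.0104]), 'grip_force': 0.0, 'grip_width': 1.0034300851944433}
side {'fx': 502.0824750599259, 'fy': 502.0824750599259, 'cx': 284.6377562233984, 'cy': 209.99827591604253, 'world_from_camera': array([[    0.97  ,     0.1408,    -0.1983,   359.4863],
       [   -0.243 ,     0.5245,    -0.816 , -1014.2336],
       [   -0.0109,     0.8397,     0.543 ,   827.5587],
       [    0.    ,     0.    ,     0.    ,     1.    ]])}
top {'fx': 471.33594189015565, 'fy': 471.33594189015565, 'cx': 269.4306389653423, 'cy': 215.52043764941874, 'world_from_camera': array([[   0.028 ,    0.9952,   -0.0936,  507.7013],
       [  -0.9996,    0.0287,    0.0065,   10.0575],
       [   0.0092,    0.0934,    0.9956, 1328.0058],
       [   0.    ,    0.    ,    0.    ,    1.    ]])}
wrist {'fx': 290.8139455596745, 'fy': 290.8139455596745, 'cx': 278.4033362773662, 'cy': 211.81632410430296, 'T_tool_cam': array([[  -0.0003,    0.9457,    0.325 ,   83.4934],
       [   1.    ,    0.0008,   -0.0013,    0.5181],
       [  -0.0015,    0.325 ,   -0.9457, -142.1894],
       [   0.    ,    0.    ,    0.    ,    1.    ]])}
```

View pics/side0.png

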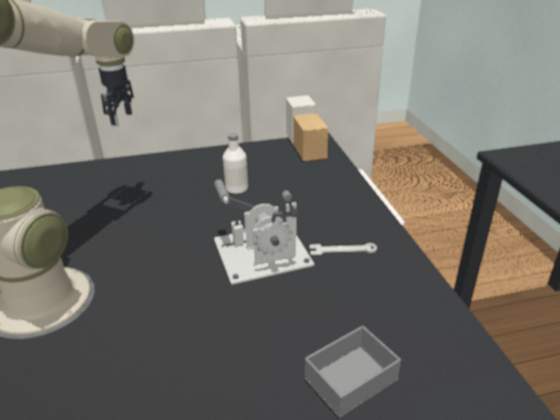

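View pics/top0.png

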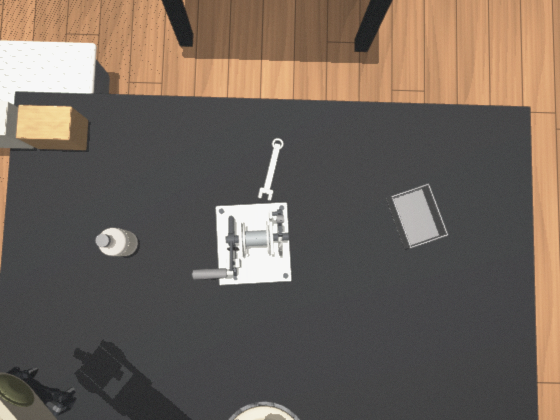

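```bash
cat > h.py <<'E'
from rig import *
import cv2,numpy as np
from scipy.spatial.transform import Rotation as R
np.set_printoptions(precision=4,suppress=True)
def ray(n,u,v):
    m=camera_model(n);T=m["world_from_camera"]
    d=T[:3,:3]@np.array([(u-m["cx"])/m["fx"],-(v-m["cy"])/m["fy"],-1]);return T[:3,3],d
def onz(n,u,v,z):
    o,d=ray(n,u,v);return o+d*(z-o[2])/d[2]
def proj(n,p):
    m=camera_model(n);T=m["world_from_camera"];c=T[:3,:3].T@(np.asarray(p)-T[:3,3])
    return m["cx"]-m["fx"]*c[0]/c[2],m["cy"]+m["fy"]*c[1]/c[2]
def two(p,q):
    A=[];b=[]
    for n,(u,v) in(("top",p),("side",q)):
        o,d=ray(n,u,v);d/=np.linalg.norm(d);P=np.eye(3)-np.outer(d,d);A.append(P);b.append(P@o)
    return np.linalg.lstsq(np.vstack(A),np.hstack(b),rcond=None)[0]
E
python3 - <<'E'
from h import *
b=cv2.imread("pics/top0.png");a=cv2.imread("pics/side0.png")
g=b.min(2);m=(g>110).astype(np.uint8);m[:, :205]=0;m[:,300:]=0;m[:201]=0;m[290:]=0
c=max(cv2.findContours(m,0,2)[0],key=cv2.contourArea)
h=cv2.convexHull(c);bx=cv2.boxPoints(cv2.minAreaRect(h));print(cv2.minAreaRect(h),bx)
W=np.array([onz("top",u,v,8) for u,v in bx]);print(W, W.mean(0))
for i in range(4):
    d=W[(i+1)%4]-W[i];print(np.linalg.norm(d),np.degrees(np.arctan2(d[1],d[0])))
t=cv2.resize(b[190:300,180:310],None,fx=5,fy=5,interpolation=2)
s=cv2.resize(a[170:290,190:330],None,fx=5,fy=5,interpolation=2)
cv2.imwrite("pics/t1.png",t);cv2.imwrite("pics/s1.png",s)
E
```

```text
((246.24615478515625, 243.51438903808594), (79.87214660644531, 86.25814819335938), 86.76029968261719) [[200.9291 206.0795]
 [287.0494 201.2048]
 [291.5632 280.9493]
 [205.4429 285.824 ]]
[[652.972  194.8519   8.    ]
 [673.8525 -47.1859   8.    ]
 [451.143  -65.1915   8.    ]
 [431.1707 173.1299   8.    ]] [552.2845  63.9011   8.    ]
242.93684432707818 -85.06933721408586
223.4361189198002 -175.3778066627452
239.15682551451633 94.79043847492314
222.86248362345114 5.593405878845321
```

View pics/t1.png

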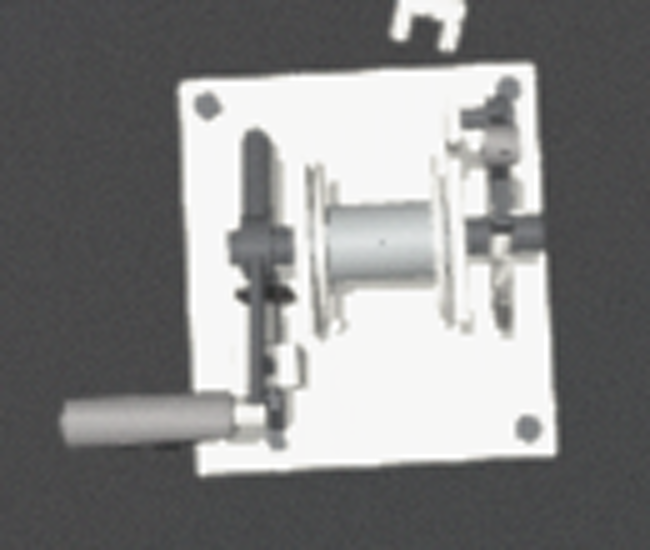

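View pics/s1.png

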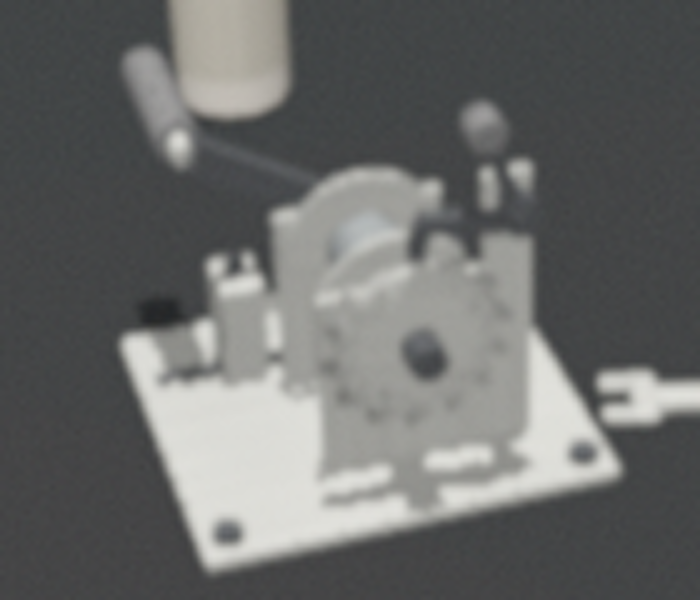

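```bash
cat >> h.py <<'E'
def winch():
    C=[(180,82),(535,64),(556,455),(200,474)];L=np.array([[100,110],[100,-90],[-120,-90],[-120,110]],float)
    W=np.array([onz("top",179.6+u/5,189.6+v/5,8)[:2] for u,v in C])
    a,b=L-L.mean(0),W-W.mean(0)
    y=np.arctan2((a[:,0]*b[:,1]-a[:,1]*b[:,0]).sum(),(a*b).sum());c,s=np.cos(y),np.sin(y);M=np.array([[c,-s],[s,c]])
    t=W.mean(0)-M@L.mean(0);return y,t,M,(W-(L@M.T+t))
YAW,T0,M,_r=winch()
def w2(p): p=np.asarray(p,float);return np.r_[M@p[:2]+T0,p[2]]
def tow(p): return np.r_[M.T@(p[:2]-T0),p[2]]
E
python3 - <<'E'
from h import *
print(np.degrees(YAW),T0,_r)
t=lambda u,v:(179.6+u/5,189.6+v/5)
s=lambda u,v:(189.6+u/5,169.6+v/5)
k=two(t(500,145),s(484,127));print("knob",k,tow(k))
print("side plate corners",[s2 for s2 in [tow(onz("side",*s(*p),8)) for p in((212,570),(620,472),(125,335))]])
h1=two(t(65,425),s(140,60));h2=two(t(235,412),s(168,122));print("handle",tow(h1),tow(h2))
for p in (0,.1,.2,.25):
    e=2.094-p;q=w2([55+55*np.cos(e),-62,158+55*np.sin(e)]);print(p,q,(np.array(proj("top",q))-179.6+0)*1, proj("top",q),proj("side",q))
print(t(500,145),s(484,127))
for d in (-.1,0,.1,.2,.3):
    e=2.7-d;q=w2([100*np.cos(e),118,95+100*np.sin(e)]);print(d,q,proj("top",q),proj("side",q))
print(t(150,418),s(152,92))
E
```

```text
Traceback (most recent call last):
NameError: name '_r' is not defined
```

```bash
sed -i 's/YAW,T0,M,_r/YAW,T0,M,RES/' h.py
python3 - <<'E'
from h import *
print(np.degrees(YAW),T0,RES)
t=lambda u,v:(179.6+u/5,189.6+v/5)
s=lambda u,v:(189.6+u/5,169.6+v/5)
k=two(t(500,145),s(484,127));print("knob",k,tow(k))
print("side plate corners",[s2 for s2 in [tow(onz("side",*s(*p),8)) for p in((212,570),(620,472),(125,335))]])
h1=two(t(65,425),s(140,60));h2=two(t(235,412),s(168,122));print("handle",tow(h1),tow(h2))
for p in (0,.1,.2,.25):
    e=2.094-p;q=w2([55+55*np.cos(e),-62,158+55*np.sin(e)]);print(p,q, proj("top",q),proj("side",q))
print(t(500,145),s(484,127))
for d in (-.1,0,.1,.2,.3):
    e=2.7-d;q=w2([100*np.cos(e),118,95+100*np.sin(e)]);print(d,q,proj("top",q),proj("side",q))
print(t(150,418),s(152,92))
E
```

```text
4.702458733938464 [564.0404  35.5241] [[-0.2909  0.2767]
 [-0.6622 -0.0265]
 [ 0.2237  0.9624]
 [ 0.7293 -1.2126]]
knob [605.9011 -21.6663 208.7901] [ 37.0312 -60.4297 208.7901]
side plate corners [array([-119.3459,  -97.8985,    8.    ]), array([ 97.1905, -94.1196,   8.    ]), array([-118.2416,  110.1934,    8.    ])]
handle [-85.8212 160.4901 150.8515] [-86.2851  76.0135 159.4946]
0 [596.5494 -24.0112 205.6423] (np.float64(280.4027793698852), np.float64(222.80638724608158)) (np.float64(283.00789295699855), np.float64(197.13885746371923))
0.1 [601.4265 -23.61   208.1478] (np.float64(280.3214447003213), np.float64(220.68109399209615)) (np.float64(284.94679451146567), np.float64(195.87477014913438))
0.2 [606.5286 -23.1903 210.1523] (np.float64(280.22774908005795), np.float64(218.47209725387438)) (np.float64(286.9775173104103), np.float64(194.77448729946877))
0.25 [609.1481 -22.9748 210.9601] (np.float64(280.176578427363), np.float64(217.34394569311573)) (np.float64(288.02046204850626), np.float64(194.28953662547227))
(279.6, 218.6) (286.4, 195.0)
-0.1 [460.4615 145.4024 128.4988] (np.float64(210.89597169168357), np.float64(277.04151393978947)) (np.float64(218.90688206434612), np.float64(196.76685817066934))
0 [464.2637 145.7152 137.738 ] (np.float64(210.4088637363758), np.float64(275.6428900212102)) (np.float64(220.02443103824666), np.float64(193.56282128667775))
0.1 [468.9662 146.102  146.5501] (np.float64(209.91902960949295), np.float64(273.8524236208485)) (np.float64(221.49361276051468), np.float64(190.4188924258167))
0.2 [474.5219 146.559  154.8472] (np.float64(209.4320504046574), np.float64(271.6823383069833)) (np.float64(223.30086715546042), np.float64(187.37052400581354))
0.3 [480.8754 147.0817 162.5463] (np.float64(208.95369175619493), np.float64(269.15047540295774)) (np.float64(225.42826020775055), np.float64(184.45249252770128))
(209.6, 273.2) (220.0, 188.0)
```

```bash
python3 -m crank '[[[0,0,-0.6,0,0,-0.94,40],[0,0,-0.6,0,0,-0.94,40],[0,0,-0.6,0,0,-0.94,40],[0,0,-0.6,0,0,-0.93,40],[-0.62,-0.96,0,0,0,0,40],[-0.62,-0.96,0,0,0,0,40],[-0.62,-0.96,0,0,0,0,40],[-0.62,-0.96,0,0,0,0,40]]]' 30
python3 -m crank '[[[-0.62,-0.96,0,0,0,0,40],[-0.62,-0.96,0,0,0,0,40],[-0.62,-0.96,0,0,0,0,40],[-0.62,-0.96,0,0,0,0,40],[-0.62,-0.96,0,0,0,0,40],[-0.62,-0.96,0,0,0,0,40],[-0.62,-0.96,0,0,0,0,40],[-0.62,-0.96,0,0,0,0,40]]]'
cat >> h.py <<'E'
def delta(target,yawx_w):
    """units to move TCP to winch-frame target, tool x at winch yaw yawx_w (deg), pointing down"""
    s=sense();q=s["ee_rot"];Rt=R.from_quat([q[1],q[2],q[3],q[0]])
    y=np.radians(yawx_w)+YAW;X=np.array([np.cos(y),np.sin(y),0]);Z=np.array([0,0,-1.]);Rg=R.from_matrix(np.c_[X,np.cross(Z,X),Z])
    print("t",s["time_s"],"winch tcp",tow(s["eef_pos"]),"F",s["force"],"grip",s["grip_width"]*85.4,s["grip_force"])
    print("shift",Rt.inv().apply(w2(target)-s["eef_pos"])/25,"turn",np.degrees((Rt.inv()*Rg).as_rotvec())/8)
def knob(p): e=2.094-p;return np.array([55+55*np.cos(e),-62,158+55*np.sin(e)])
def handle(d): e=2.7-d;return np.array([100*np.cos(e),118,95+100*np.sin(e)])
E
python3 -c "
from h import *
delta(knob(.17)+[0,0,60],180);print(sense()['joints'])"
```

```text
time_s: 0.95
eef_pos: [294.2, 383.3, 291.1]
ee_rot: [-0.0, -0.041, 0.999, -0.0]
force: [0.5, 0.6, 0.5]
grip_width: 0.468
grip_force: 0.0
time_s: 1.75
eef_pos: [433.7, 202.1, 291.1]
ee_rot: [-0.0, -0.041, 0.999, -0.0]
force: [0.3, -0.7, 0.2]
grip_width: 0.468
grip_force: 0.0
t 1.75 winch tcp [-116.2291  176.7355  291.1437] F [ 0.3276 -0.6783  0.174 ] grip 39.94960331128694 0.0
shift [-6.0818 -9.5536  0.8599] turn [-0.0003 -0.0024  0.005 ]
[ 0.1906  0.1706  1.523  -0.      1.4484 -1.4629]
```

```bash
python3 -m crank '[[[-0.6,-0.95,0,0,0,0,40],[-0.6,-0.95,0,0,0,0,40],[-0.6,-0.95,0,0,0,0,40],[-0.6,-0.95,0,0,0,0,40],[-0.6,-0.95,0,0,0,0,40],[-0.6,-0.95,0,0,0,0,40],[-0.6,-0.95,0,0,0,0,40],[-0.6,-0.95,0,0,0,0,40]]]'
python3 -m crank '[[[-0.65,-0.97,0,0,0,0,40],[-0.65,-0.98,0,0,0,0,40],[0,0,0.4,0,0,0,40],[0,0,0.4,0,0,0,40],[0,0,0,0,0,0,40],[0,0,0,0,0,0,40],[0,0,0,0,0,0,40],[0,0,0,0,0,0,40]]]'
python3 - <<'E'
from h import *
delta(knob(.17)+[0,0,-13],180)
s=sense();im=capture("wrist");a=capture("side");b=capture("top")
cv2.imwrite("pics/w2.png",np.hstack([im[100:420],]))
s2=cv2.resize(a[140:260,210:350],None,fx=4,fy=4,interpolation=2);cv2.imwrite("pics/s2.png",s2)
o=np.zeros((600,800,3),np.uint8);o[:320,:560]=im[100:];t=cv2.resize(a[150:250,240:340],None,fx=2.8,fy=2.8);o[320:,:280]=t;t=cv2.resize(b[180:280,220:320],None,fx=2.8,fy=2.8);o[320:,280:560]=t
cv2.imwrite("pics/c2.png",o)
E
```

```text
time_s: 2.55
eef_pos: [569.0, 22.8, 291.0]
ee_rot: [-0.0, -0.041, 0.999, 0.0]
force: [-0.3, 1.4, 1.3]
grip_width: 0.466
grip_force: 0.0
time_s: 3.35
eef_pos: [604.9, -21.8, 271.9]
ee_rot: [0.0, -0.042, 0.999, -0.0]
force: [1.0, 0.0, 0.5]
grip_width: 0.464
grip_force: 0.0
t 3.35 winch tcp [ 36.0145 -60.4414 271.9044] F [1.0233 0.0164 0.4718] grip 39.620728492745776 0.0
shift [ 0.0044 -0.0615  3.012 ] turn [-0.0019  0.0064  0.0089]
```

View pics/c2.png

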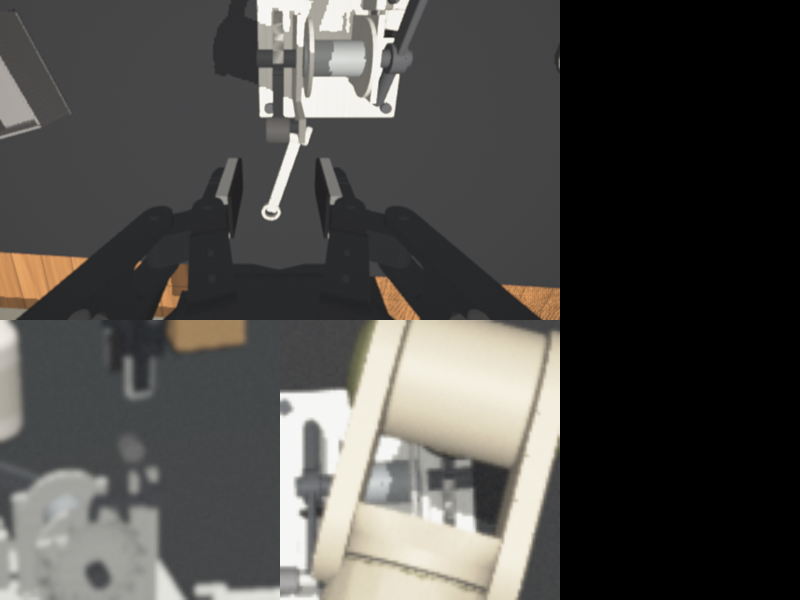

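```bash
cat >> h.py <<'E'
def wray(u,v):
    s=sense();m=camera_model("wrist");q=s["ee_rot"];Rt=R.from_quat([q[1],q[2],q[3],q[0]]);T=m["T_tool_cam"]
    d=T[:3,:3]@np.array([(u-m["cx"])/m["fx"],-(v-m["cy"])/m["fy"],-1])
    return s["eef_pos"]+Rt.apply(T[:3,3]),Rt.apply(d)
def wonz(u,v,z):
    o,d=wray(u,v);return tow(o+d*(z-o[2])/d[2])
E
python3 -c "
from h import *
for z in (205,209,213):print(wonz(277,230,z))
print(wonz(267,230,209),wonz(288,230,209))"
```

```text
[ 39.5898 -61.2325 205.    ]
[ 37.9246 -61.2161 209.    ]
[ 36.2593 -61.1997 213.    ]
[ 37.9265 -68.8255 209.    ] [ 37.9224 -52.8451 209.    ]
```

```bash
python3 -m crank '[[[-0.04,-0.03,0.6,0,0,0,40],[0,0,0.6,0,0,0,40],[0,0,0.6,0,0,0,40],[0,0,0.6,0,0,0,40],[0,0,0.5,0,0,0,40],[0,0,0.1,0,0,0,40],[0,0,0,0,0,0,25],[0,0,0,0,0,0,8]]]' 25
python3 -m crank '[[[0,0,0,0,0,0,8],[0,0,0,0,0,0,8],[0,0,0,0,0,0,8],[0,0,0,0,0,0,8],[0,0,0,0,0,0,8],[0,0,0,0,0,0,8],[0,0,0,0,0,0,8],[0,0,0,0,0,0,8]]]'
python3 - <<'E'
from h import *
delta(knob(.17)+[0,0,-13],180)
# increments in tool axes (tool x=-winch x, z=-winch z) for steps of pawl angle
p=np.linspace(.17,1.67,13)
for a,b in zip(p,p[1:]):
    d=knob(b)-knob(a);print(round(b,3),np.round([-d[0]/25,-d[2]/25],2))
E
```

```text
time_s: 4.3
eef_pos: [606.2, -22.4, 197.1]
ee_rot: [0.001, -0.041, 0.999, 0.0]
force: [-0.5, 0.1, -3.0]
grip_width: 0.206
grip_force: 28.5
time_s: 5.1
eef_pos: [606.2, -22.5, 197.0]
ee_rot: [0.001, -0.042, 0.999, 0.0]
force: [-1.3, 5.2, 5.2]
grip_width: 0.202
grip_force: 29.6
t 5.1 winch tcp [ 37.2265 -61.2695 197.0148] F [-1.2809  5.242   5.2268] grip 17.266959898814555 29.620513916015625
shift [ 0.0501 -0.0292  0.0163] turn [0.0017 0.008  0.0068]
0.295 [-0.26 -0.08]
0.42 [-0.27 -0.05]
0.545 [-0.27 -0.01]
0.67 [-0.27  0.02]
0.795 [-0.27  0.06]
0.92 [-0.26  0.09]
1.045 [-0.25  0.12]
1.17 [-0.23  0.15]
1.295 [-0.21  0.18]
1.42 [-0.18  0.2 ]
1.545 [-0.16  0.23]
1.67 [-0.13  0.24]
```

```bash
python3 -m crank '[[[-0.26,0,-0.08,0,0,0,8],[-0.27,0,-0.05,0,0,0,8],[-0.27,0,-0.01,0,0,0,8],[-0.27,0,0.02,0,0,0,8],[-0.27,0,0.06,0,0,0,8],[-0.26,0,0.09,0,0,0,8],[0,0,0,0,0,0,8],[0,0,0,0,0,0,8]]]'
python3 -c "
from h import *
delta(knob(.92)+[0,0,-13],180)"
```

```text
time_s: 5.9
eef_pos: [645.8, -19.1, 195.6]
ee_rot: [-0.0, -0.042, 0.999, 0.0]
force: [-2.7, 4.0, 2.0]
grip_width: 0.202
grip_force: 29.2
t 5.9 winch tcp [ 76.9596 -61.181  195.5681] F [-2.7191  4.0454  1.9957] grip 17.269485890840585 29.24596756696701
shift [ 0.0282 -0.0327 -0.0064] turn [ 0.004  -0.0028  0.0072]
```

Tracks well; continue over.

```bash
python3 -m crank '[[[-0.25,0,0.12,0,0,0,8],[-0.23,0,0.15,0,0,0,8],[-0.21,0,0.18,0,0,0,8],[-0.18,0,0.2,0,0,0,8],[-0.16,0,0.23,0,0,0,8],[-0.11,0,0.21,0,0,0,8],[0,0,0,0,0,0,8],[0,0,0,0,0,0,8]]]'
python3 -c "
from h import *
delta(knob(1.65)+[0,0,-13],180)"
```

```text
time_s: 6.7
eef_pos: [675.7, -16.6, 169.9]
ee_rot: [0.003, -0.042, 0.999, 0.0]
force: [5.7, 6.3, 7.3]
grip_width: 0.208
grip_force: 34.0
t 6.7 winch tcp [107.027  -61.1135 169.8979] F [5.6938 6.3177 7.3009] grip 17.768883238539786 34.001421332359314
shift [ 0.0947 -0.0354  0.0504] turn [-0.0013  0.0396  0.0076]
```

```bash
python3 -m crank '[[[0,0,0,0,0,0,40],[0,0,0,0,0,0,40],[0,0,-0.4,0,0,0,40],[0,0,-0.9,0,0,0,40],[0,0,-0.9,0,0,0,40],[0,0,-0.9,0,0,0,60],[0,0,-0.9,0,0,0.9,60],[0,0,-0.8,0,0,0.9,60]]]'
python3 - <<'E'
from h import *
delta(handle(.14)+[0,0,50],90)
a=capture("side");im=capture("wrist")
cv2.imwrite("pics/c3.png",cv2.resize(a[150:270,200:340],None,fx=5,fy=5,interpolation=2))
E
```

```text
time_s: 7.5
eef_pos: [674.2, -17.5, 290.2]
ee_rot: [0.001, 0.087, 0.996, -0.0]
force: [0.2, -0.4, 0.3]
grip_width: 0.704
grip_force: 0.0
t 7.5 winch tcp [105.4003 -61.8487 290.1733] F [ 0.1535 -0.3896  0.3139] grip 60.08185702798302 0.0
shift [9.1375 5.0474 3.5972] turn [0.0023 0.0088 9.4166]
```

View pics/c3.png

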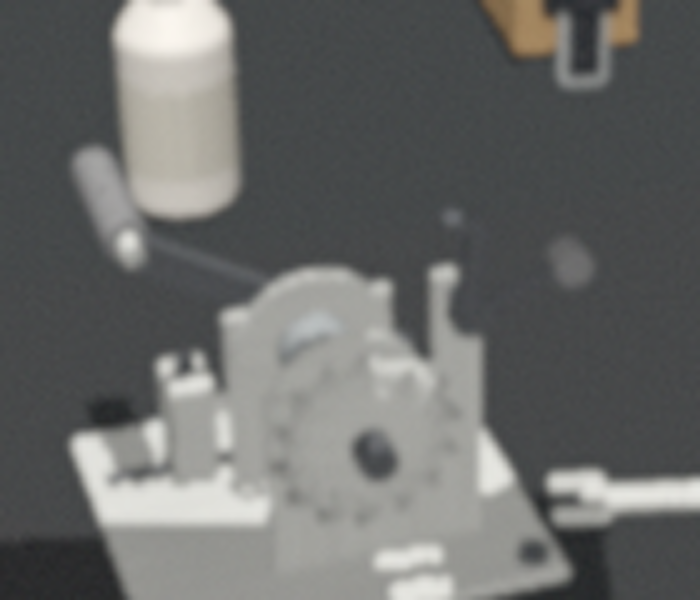

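```bash
python3 -m crank '[[[0,0,0,0,0,1,60],[0,0,0,0,0,1,60],[0,0,0,0,0,1,60],[0,0,0,0,0,1,60],[0,0,0,0,0,1,60],[0,0,0,0,0,1,60],[0,0,0,0,0,1,60],[0,0,0,0,0,1,60]]]'
python3 -m crank '[[[0,0,0,0,0,0.7,60],[0,0,0,0,0,0.72,60],[0.9,-0.95,0,0,0,0,60],[0.9,-0.95,0,0,0,0,60],[0.9,-0.95,0,0,0,0,60],[0.9,-0.95,0,0,0,0,60],[0.9,-0.95,0,0,0,0,60],[0.9,-0.95,0,0,0,0,60]]]'
python3 -m crank '[[[0.9,-0.95,0,0,0,0,60],[0.9,-0.9,0,0,0,0,60],[0,0,0.8,0,0,0,60],[0,0,0.8,0,0,0,60],[0,0,0.5,0,0,0,60],[0,0,0,0,0,0,60],[0,0,0,0,0,0,60],[0,0,0,0,0,0,60]]]'
python3 - <<'E'
from h import *
delta(handle(.14)+[0,0,-14],90)
im=capture("wrist");cv2.imwrite("pics/w4.png",im)
E
```

```text
time_s: 8.4
eef_pos: [674.0, -17.3, 287.0]
ee_rot: [-0.001, 0.6, 0.8, -0.001]
force: [0.2, -0.1, 0.5]
grip_width: 0.698
grip_force: 0.0
time_s: 9.2
eef_pos: [519.0, 105.5, 287.3]
ee_rot: [-0.0, 0.674, 0.738, -0.001]
force: [1.1, 0.3, -0.1]
grip_width: 0.699
grip_force: 0.0
time_s: 10.0
eef_pos: [470.8, 145.7, 236.4]
ee_rot: [0.0, 0.675, 0.738, 0.0]
force: [0.1, -0.3, 0.3]
grip_width: 0.702
grip_force: 0.0
t 10.0 winch tcp [-83.8724 117.4686 236.3929] F [ 0.0521 -0.3401  0.277 ] grip 59.910110369778025 0.0
shift [0.0216 0.0083 4.0183] turn [0.0077 0.0007 0.0423]
```

View pics/w4.png

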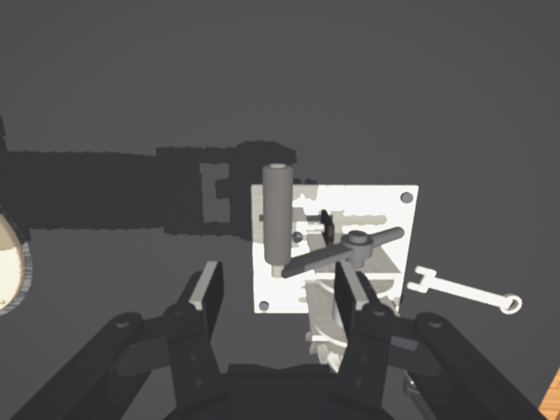

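```bash
python3 -m crank '[[[0,0,0.7,0,0,0,60],[0,0,0.7,0,0,0,60],[0,0,0.7,0,0,0,60],[0,0,0.7,0,0,0,60],[0,0,0.7,0,0,0,60],[0,0,0.5,0,0,0,60],[0,0,0,0,0,0,60],[0,0,0,0,0,0,60]]]'
python3 -m crank '[[[0,0,0,0,0,0,45],[0,0,0,0,0,0,35],[0,0,0,0,0,0,28],[0,0,0,0,0,0,15],[0,0,0,0,0,0,15],[0,0,0,0,0,0,15],[0,0,0,0,0,0,15],[0,0,0,0,0,0,15]]]' 40
python3 - <<'E'
from h import *
delta(handle(.14)+[0,0,-14],90)
def steps(p):
  for a,b in zip(p,p[1:]):
    d=handle(b)-handle(a);print(round(b,3),np.round([d[0]/25,-d[2]/25],2))
steps(np.arange(.14,2.05,.1))
E
```

```text
time_s: 10.85
eef_pos: [471.0, 145.8, 136.5]
ee_rot: [0.0, 0.676, 0.737, 0.0]
force: [0.8, -0.2, 0.3]
grip_width: 0.706
grip_force: 0.0
time_s: 11.65
eef_pos: [470.2, 145.8, 136.0]
ee_rot: [-0.0, 0.676, 0.737, -0.0]
force: [-5.4, -1.0, 5.7]
grip_width: 0.273
grip_force: 39.1
t 11.65 winch tcp [-84.5121 117.5708 136.0048] F [-5.446  -0.978   5.7357] grip 23.274009942393253 39.13488507270813
shift [0.017  0.0382 0.0027] turn [-0.0068  0.0004  0.0358]
0.24 [ 0.24 -0.32]
0.34 [ 0.27 -0.3 ]
0.44 [ 0.3  -0.27]
0.54 [ 0.32 -0.24]
0.64 [ 0.34 -0.21]
0.74 [ 0.36 -0.17]
0.84 [ 0.38 -0.13]
0.94 [ 0.39 -0.09]
1.04 [ 0.4  -0.06]
1.14 [ 0.4  -0.02]
1.24 [0.4  0.02]
1.34 [0.39 0.06]
1.44 [0.39 0.1 ]
1.54 [0.37 0.14]
1.64 [0.36 0.18]
1.74 [0.34 0.21]
1.84 [0.32 0.25]
1.94 [0.29 0.28]
2.04 [0.26 0.3 ]
```

```bash
python3 -m crank '[[[0,0.24,-0.32,0,0,0,15],[0,0.27,-0.3,0,0,0,15],[0,0.3,-0.27,0,0,0,15],[0,0.32,-0.24,0,0,0,15],[0,0,0,0,0,0,15],[0,0,0,0,0,0,15],[0,0,0,0,0,0,15],[0,0,0,0,0,0,15]]]'
cat >> h.py <<'E'
def st(off=np.array([0,0,-13.])):
    s=sense();p=tow(s["eef_pos"])-off;f=M.T@s["force"][:2];e=np.arctan2(p[2]-95,p[0]);fz=s["force"][2]
    print("t",s["time_s"],"drum",2.7-e,"r",np.hypot(p[0],p[2]-95),"p",p,"tang force on tool (backward +)",f[0]*np.sin(e)-fz*np.cos(e),"radial",f[0]*np.cos(e)+fz*np.sin(e),"grip",s["grip_width"]*85.4,s["grip_force"])
E
python3 -c "
from h import *
st()"
```

```text
time_s: 12.45
eef_pos: [499.1, 148.3, 165.5]
ee_rot: [0.001, 0.676, 0.737, 0.001]
force: [-5.7, -1.7, 12.7]
grip_width: 0.275
grip_force: 41.0
t 12.45 drum 0.5428281439548939 r 100.26479241542539 p [-55.4811 117.681  178.5157] tang force on tool (backward +) 2.172007328119263 radial 13.764301446980411 grip 23.527381322053817 41.02848172187805
```

```bash
python3 -m crank '[[[0,0.32,-0.25,0,0,0,15],[0,0.34,-0.2,0,0,0,15],[0,0.37,-0.16,0,0,0,15],[0,0.39,-0.11,0,0,0,15],[0,0,0,0,0,0,15],[0,0,0,0,0,0,15],[0,0,0,0,0,0,15],[0,0,0,0,0,0,15]]]'
python3 -c "
from h import *
st()"
```

```text
time_s: 13.25
eef_pos: [533.7, 151.1, 180.7]
ee_rot: [-0.0, 0.676, 0.737, -0.0]
force: [5.6, -1.3, -13.8]
grip_width: 0.275
grip_force: 39.9
t 13.25 drum 0.9220070799862592 r 100.82205127543529 p [-20.7408 117.6285 193.6656] tang force on tool (backward +) 2.567380909857569 radial -14.59042714852719 grip 23.499974569841203 39.924286007881165
```

```bash
python3 -m crank '[[[0,0.4,-0.04,0,0,0,15],[0,0.4,-0.01,0,0,0,15],[0,0.4,0.03,0,0,0,15],[0,0,0,0,0,0,15],[0,0,0,0,0,0,15],[0,0,0,0,0,0,15],[0,0,0,0,0,0,15],[0,0,0,0,0,0,15]]]'
python3 -c "
from h import *
st()"
```

```text
time_s: 14.05
eef_pos: [563.5, 153.7, 182.2]
ee_rot: [-0.0, 0.676, 0.737, -0.001]
force: [-0.3, -5.8, -9.2]
grip_width: 0.276
grip_force: 41.1
t 14.05 drum 1.2201313852689595 r 100.62431842520978 p [  9.1369 117.7758 195.2086] tang force on tool (backward +) 0.047790643690825196 radial -9.269587291232103 grip 23.5411861090442 41.101571917533875
```

```bash
python3 - <<'E'
from h import *
for z in (20,35,50):
  print(z,[tow(onz("top",179.6+u/5,189.6+v/5,z)) for u,v in((265,283),(265,308),(236,295),(297,295))])
m=camera_model("wrist");T=m["T_tool_cam"];X=np.array([0,1,0.]);Z=np.array([0,0,-1.]);Rg=np.c_[X,np.cross(Z,X),Z]
o=np.array([-83.87,117.47,236.39])+Rg@T[:3,3]
for u,v in((320,212),(327,222),(334,235),(298,237)):
  d=Rg@T[:3,:3]@np.array([(u-m["cx"])/m["fx"],-(v-m["cy"])/m["fy"],-1])
  print(u,v,[o+d*(z-o[2])/d[2] for z in(20,35,50)])
im=cv2.imread("pics/w4.png")
a=capture("wrist")
q=np.hstack([cv2.resize(im[190:290,270:370],None,fx=4,fy=4,interpolation=2),cv2.resize(a[150:350,180:380],None,fx=2,fy=2)])
cv2.imwrite("pics/w5.png",q)
E
```

```text
20 [array([-16.0898,  67.0191,  20.    ]), array([-29.8803,  67.6647,  20.    ]), array([-21.8492,  83.3429,  20.    ]), array([-23.6656,  49.6545,  20.    ])]
35 [array([-16.5731,  66.0124,  35.    ]), array([-30.2055,  66.6506,  35.    ]), array([-22.2665,  82.1491,  35.    ]), array([-24.062,  48.847,  35.   ])]
50 [array([-17.0565,  65.0057,  50.    ]), array([-30.5307,  65.6366,  50.    ]), array([-22.6838,  80.9552,  50.    ]), array([-24.4585,  48.0395,  50.    ])]
320 212 [array([-28.8235,  78.5999,  20.    ]), array([-31.1095,  83.7407,  35.    ]), array([-33.3954,  88.8814,  50.    ])]
327 222 [array([-18.9461,  64.6482,  20.    ]), array([-21.6452,  70.3725,  35.    ]), array([-24.3443,  76.0969,  50.    ])]
334 235 [array([-8.562 , 46.0075, 20.    ]), array([-11.6955,  52.5117,  35.    ]), array([-14.829 ,  59.0158,  50.    ])]
298 237 [array([-56.7424,  43.1297,  20.    ]), array([-57.8605,  49.7542,  35.    ]), array([-58.9785,  56.3788,  50.    ])]
```

View pics/w5.png

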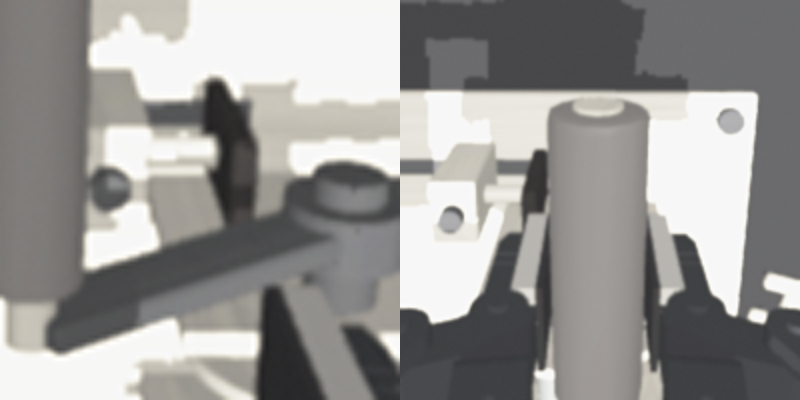

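```bash
python3 -m crank '[[[0,0.04,0.01,0,0,0,15],[0,0.04,0.01,0,0,0,15],[0,0,0,0,0,0,15],[0,0,0,0,0,0,15],[0,0,0,0,0,0,15],[0,0,0,0,0,0,15],[0,0,0,0,0,0,15],[0,0,0,0,0,0,15]]]' >/dev/null
python3 -c "
from h import *
st()"
python3 -m crank '[[[0,0.04,0.005,0,0,0,15],[0,0.04,0.005,0,0,0,15],[0,0,0,0,0,0,15],[0,0,0,0,0,0,15],[0,0,0,0,0,0,15],[0,0,0,0,0,0,15],[0,0,0,0,0,0,15],[0,0,0,0,0,0,15]]]' >/dev/null
python3 -c "
from h import *
st()"
```

```text
t 14.9 drum 1.2392695172169235 r 100.60026255178431 p [ 11.0503 117.7741 194.9915] tang force on tool (backward +) -1.2403804690439828 radial -7.575307922588614 grip 23.128015712025604 41.17054581642151
t 15.7 drum 1.259071708093127 r 100.60647376206717 p [ 13.0289 117.7862 194.7593] tang force on tool (backward +) -0.8391441722553702 radial -6.719080137122834 grip 23.27042008443545 41.178855299949646
```

```bash
python3 -m crank '[[[0,0.05,0.01,0,0,0,15],[0,0.05,0.01,0,0,0,15],[0,0,0,0,0,0,15],[0,0,0,0,0,0,15],[0,0,0,0,0,0,15]
,[0,0,0,0,0,0,15],[0,0,0,0,0,0,15],[0,0,0,0,0,0,15]]]' >/dev/null
python3 -c "
from h import *
st()"
```

```text
t 16.5 drum 1.2853151280339599 r 100.58519020280983 p [ 15.6388 117.7752 194.362 ] tang force on tool (backward +) -1.4790961983207747 radial -5.4706045633162095 grip 23.504942904831847 41.24620199203491
```

```bash
python3 -m crank '[[[0,0.05,0.01,0,0,0,15],[0,0.05,0.01,0,0,0,15],[0,0,0,0,0,0,15],[0,0,0,0,0,0,15],[0,0,0,0,0,0,15]
,[0,0,0,0,0,0,15],[0,0,0,0,0,0,15],[0,0,0,0,0,0,15]]]' >/dev/null
python3 -c "
from h import *
st()"
```

```text
t 17.3 drum 1.3076205331139539 r 100.56610546832877 p [ 17.8476 117.806  193.9697] tang force on tool (backward +) -2.57352951767208 radial -6.589732208958863 grip 23.627335458154327 41.487091183662415
```

```bash
python3 -m crank '[[[0,0.05,0.01,0,0,0,15],[0,0.05,0.01,0,0,0,15],[0,0,0,0,0,0,15],[0,0,0,0,0,0,15],[0,0,0,0,0,0,15]
,[0,0,0,0,0,0,15],[0,0,0,0,0,0,15],[0,0,0,0,0,0,15]]]' >/dev/null
python3 -c "
from h import *
st()"
```

```text
t 18.1 drum 1.3262606476054188 r 100.48317378339813 p [ 19.673  117.8357 193.5385] tang force on tool (backward +) -7.747405852744409 radial -4.311014524345051 grip 23.595650045184257 41.80024802684784
```

```bash
python3 -m crank '[[[0,0.03,0.005,0,0,0,15],[0,0,0,0,0,0,15],[0,0,0,0,0,0,15],[0,0,0,0,0,0,15],[0,0,0,0,0,0,15]
,[0,0,0,0,0,0,15],[0,0,0,0,0,0,15],[0,0,0,0,0,0,15]]]' >/dev/null
python3 -c "
from h import *
st()"
```

```text
t 18.9 drum 1.3307568443528994 r 100.49639600232166 p [ 20.1185 117.8152 193.462 ] tang force on tool (backward +) -10.783469028526724 radial -3.30641625095385 grip 23.5531164935335 41.895466446876526
```

```bash
python3 -m crank '[[[0,0,0,0,0,0,28],[0,0,0,0,0,0,40],[0,0,0,0,0,0,60],[0,0,0,0,0,0,60],[0,0,-0.4,0,0,0,60],[0,0,-0.8,0,0,0,60],[0,0,-0.9,0,0,0,60],[0,0,-0.9,0,0,0,60]]]'
python3 - <<'E'
from h import *
delta(knob(1.75)+[0,0,110],180)
a=capture("wrist");b=capture("side")
cv2.imwrite("pics/w6.png",np.hstack([a[120:420,130:430],cv2.resize(b[150:250,210:320],None,fx=3,fy=3)]))
E
```

```text
time_s: 19.7
eef_pos: [576.2, 155.1, 257.0]
ee_rot: [0.0, 0.676, 0.737, 0.0]
force: [-0.5, 0.1, -0.9]
grip_width: 0.701
grip_force: 0.0
t 19.7 winch tcp [ 21.928  118.2253 256.9994] F [-0.5082  0.0672 -0.8614] grip 59.870268110698746 0.0
shift [-7.2257  3.3588 -1.1805] turn [  0.0068   0.0041 -11.214 ]
```

View pics/w6.png

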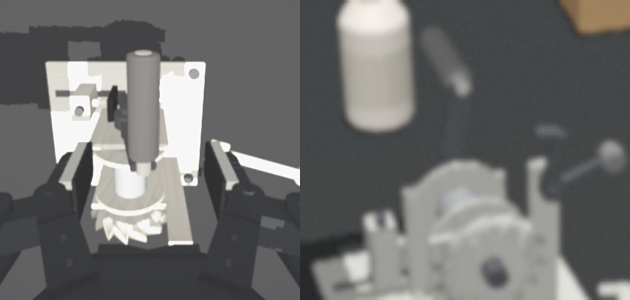

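```bash
python3 -m crank '[[[0,0,-0.6,0,0,0,40],[0,0,-0.6,0,0,0,40],[-0.9,0.42,0,0,0,0,40],[-0.9,0.42,0,0,0,0,40],[-0.9,0.42,0,0,0,0,40],[-0.9,0.42,0,0,0,0,40],[-0.9,0.42,0,0,0,0,40],[-0.9,0.42,0,0,0,0,40]]]' 25
python3 -m crank '[[[-0.9,0.42,0,0,0,0,40],[-0.9,0.42,0,0,0,0,40],[0,0,0,0,0,-0.95,40],[0,0,0,0,0,-0.95,40],[0,0,0,0,0,-0.95,40],[0,0,0,0,0,-0.95,40],[0,0,0,0,0,-0.95,40],[0,0,0,0,0,-0.95,40]]]'
python3 -m crank '[[[0,0,0,0,0,-0.95,40],[0,0,0,0,0,-0.95,40],[0,0,0,0,0,-0.95,40],[0,0,0,0,0,-0.95,40],[0,0,0,0,0,-0.95,40],[0,0,0,0,0,-0.76,40],[0,0,0.6,0,0,0,40],[0,0,0.6,0,0,0,40]]]'
python3 - <<'E'
from h import *
delta(knob(1.75)+[0,0,-13],180)
a=capture("wrist");b=capture("side")
cv2.imwrite("pics/w7.png",np.hstack([a[100:400,130:430],cv2.resize(b[150:250,210:320],None,fx=3,fy=3)]))
E
```

```text
time_s: 20.6
eef_pos: [651.0, 25.2, 284.7]
ee_rot: [-0.0, 0.676, 0.737, -0.0]
force: [-0.2, 0.0, 0.6]
grip_width: 0.467
grip_force: 0.0
time_s: 21.4
eef_pos: [675.4, -16.9, 284.7]
ee_rot: [-0.0, 0.335, 0.942, 0.0]
force: [0.4, -0.8, 0.7]
grip_width: 0.465
grip_force: 0.0
time_s: 22.2
eef_pos: [675.5, -16.9, 254.6]
ee_rot: [0.0, -0.041, 0.999, 0.0]
force: [0.5, 0.9, -0.4]
grip_width: 0.467
grip_force: 0.0
t 22.2 winch tcp [106.8105 -61.4004 254.5739] F [ 0.5076  0.9382 -0.3708] grip 39.90135031412541 0.0
shift [ 0.0025 -0.0244  3.641 ] turn [ 0.0008  0.0024 -0.003 ]
```

View pics/w7.png

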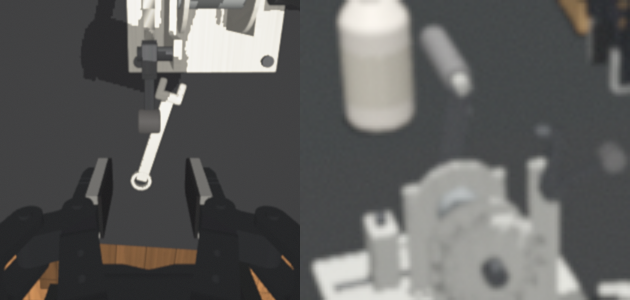

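```bash
python3 -m crank '[[[0,0,0.7,0,0,0,40],[0,0,0.7,0,0,0,40],[0,0,0.7,0,0,0,40],[0,0,0.7,0,0,0,40],[0,0,0.5,0,0,0,40],[0,0,0.27,0,0,0,40],[0,0,0,0,0,0,25],[0,0,0,0,0,0,8]]]' 25
python3 -m crank '[[[0,0,0,0,0,0,8],[0,0,0,0,0,0,8],[0,0,0,0,0,0,8],[0,0,0,0,0,0,8],[0,0,0,0,0,0,8],[0,0,0,0,0,0,8],[0,0,0,0,0,0,8],[0,0,0,0,0,0,8]]]'
python3 - <<'E'
from h import *
delta(knob(1.75)+[0,0,-12],180)
p=np.linspace(1.75,.25,13)
for a,b in zip(p,p[1:]):
    d=knob(b)-knob(a);print(round(b,3),np.round([-d[0]/25,-d[2]/25],2))
E
```

```text
time_s: 23.1
eef_pos: [675.6, -16.5, 166.7]
ee_rot: [0.0, -0.041, 0.999, 0.0]
force: [-1.0, -0.4, -1.2]
grip_width: 0.203
grip_force: 29.8
time_s: 23.9
eef_pos: [675.7, -16.7, 166.5]
ee_rot: [0.0, -0.041, 0.999, 0.0]
force: [-1.6, 5.1, 3.1]
grip_width: 0.2
grip_force: 30.4
t 23.9 winch tcp [106.9973 -61.179  166.4638] F [-1.6374  5.1374  3.068 ] grip 17.11232339019453 30.39339154958725
shift [ 0.0088 -0.0329  0.0766] turn [ 0.0024  0.0071 -0.0035]
1.625 [ 0.11 -0.25]
1.5 [ 0.14 -0.24]
1.375 [ 0.17 -0.22]
1.25 [ 0.19 -0.2 ]
1.125 [ 0.22 -0.17]
1.0 [ 0.24 -0.14]
0.875 [ 0.25 -0.11]
0.75 [ 0.26 -0.08]
0.625 [ 0.27 -0.04]
0.5 [ 0.27 -0.01]
0.375 [0.27 0.02]
0.25 [0.27 0.06]
```

```bash
python3 -m crank '[[[0.11,0,-0.25,0,0,0,8],[0.14,0,-0.24,0,0,0,8],[0.17,0,-0.22,0,0,0,8],[0.19,0,-0.2,0,0,0,8],[0.22,0,-0.17,0,0,0,8],[0.24,0,-0.14,0,0,0,8],[0,0,0,0,0,0,8],[0,0,0,0,0,0,8]]]'
python3 -c "
from h import *
delta(knob(1.0)+[0,0,-10],180)"
python3 -m crank '[[[0.25,0,-0.11,0,0,0,8],[0.26,0,-0.08,0,0,0,8],[0.27,0,-0.04,0,0,0,8],[0.27,0,-0.01,0,0,0,8],[0.27,0,0.02,0,0,0,8],[0,0,0,0,0,0,8],[0,0,0,0,0,0,8],[0,0,0,0,0,0,8]]]'
python3 -c "
from h import *
delta(knob(.375)+[0,0,-10],180)"
```

```text
time_s: 24.7
eef_pos: [648.1, -19.0, 196.2]
ee_rot: [-0.001, -0.041, 0.999, 0.0]
force: [-1.1, 5.8, -3.9]
grip_width: 0.204
grip_force: 26.9
t 24.7 winch tcp [ 79.2643 -61.1989 196.1686] F [-1.0909  5.833  -3.9006] grip 17.398222275078506 26.863026916980743
shift [-0.0391 -0.032  -0.028 ] turn [ 0.0055 -0.0126 -0.0045]
time_s: 25.5
eef_pos: [616.2, -21.6, 203.0]
ee_rot: [0.001, -0.041, 0.999, 0.0]
force: [1.5, 5.6, 0.4]
grip_width: 0.205
grip_force: 25.3
t 25.5 winch tcp [ 47.2558 -61.2532 202.9866] F [1.5263 5.5824 0.4115] grip 17.476718459588263 25.300244092941284
shift [ 0.0151 -0.0299  0.0235] turn [ 0.0005  0.0152 -0.0043]
```

Step down the rest slowly to feel for the wheel.

```bash
python3 -m crank '[[[0.13,0,0.03,0,0,0,8],[0.11,0,0.03,0,0,0,8],[0,0,0,0,0,0,8],[0,0,0,0,0,0,8],[0,0,0,0,0,0,8],[0,0,0,0,0,0,8],[0,0,0,0,0,0,8],[0,0,0,0,0,0,8]]]'
python3 -c "
from h import *
delta(knob(.26)+[0,0,-10],180)"
```

```text
time_s: 26.3
eef_pos: [610.6, -22.1, 202.2]
ee_rot: [0.002, -0.041, 0.999, -0.0]
force: [1.1, 6.2, 4.4]
grip_width: 0.202
grip_force: 25.4
t 26.3 winch tcp [ 41.6857 -61.2831 202.1548] F [1.1424 6.1863 4.44  ] grip 17.27700631566577 25.407164096832275
shift [ 0.04   -0.0287  0.0418] turn [-0.0018  0.0277 -0.0042]
```

```bash
python3 -m crank '[[[0,0,0,0,0,0,22],[0,0,0,0,0,0,40],[0,0,0,0,0,0,40],[0,0,0,0,0,0,40],[0,0,-0.4,0,0,0,40],[0,0,-0.9,0,0,0,40],[0,0,-0.9,0,0,0,40],[0,0,-0.9,0,0,0,40]]]'
python3 - <<'E'
from h import *
delta(knob(.17),180)
a=capture("wrist");b=capture("side")
cv2.imwrite("pics/w8.png",np.hstack([a[100:400,130:430],cv2.resize(b[150:250,210:320],None,fx=4.5,fy=3,interpolation=2)]))
E
```

```text
time_s: 27.1
eef_pos: [609.9, -22.4, 279.7]
ee_rot: [0.0, -0.041, 0.999, -0.0]
force: [-0.6, -0.9, 0.4]
grip_width: 0.467
grip_force: 0.0
t 27.1 winch tcp [ 40.9621 -61.5219 279.6749] F [-0.6017 -0.9439  0.4268] grip 39.8401983844671 0.0
shift [ 0.2013 -0.0182  2.8027] turn [-0.0028  0.0046 -0.0048]
```

View pics/w8.png

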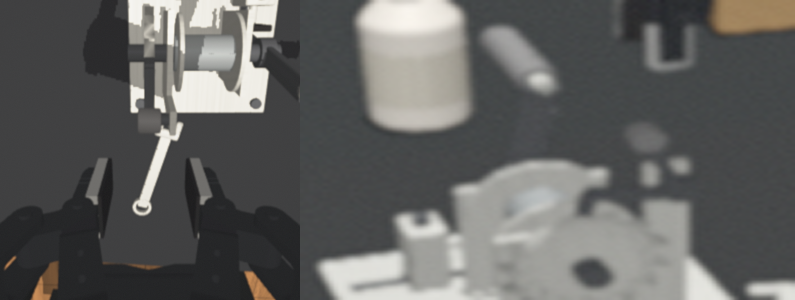

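```bash
python3 -c "
from rig import *
print(finish_job())"
```

```text
the job is handed in; nothing more can be done
None
```

The job is handed in at about 27 s of the 72 s: I threw the pawl right over, wound the tail to the rubber buffer and held it there for about 0.7 s at roughly 12 N (estimated from the handle force), and set the pawl back on the wheel and released it. The last pictures show the pawl down and the handle where I left it; the tail against the buffer was not seen directly.

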